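Press the slicer's insert down and slide it under its leaf spring

ROBOT

A 6-joint arm with a two-finger parallel gripper is mounted at the origin on a cart in front of the work surface, level with it; the furniture and walls round the work are solid. World frame = base frame: x ahead of the robot, y to its left, z up, the work surface at z = 0. Lengths are in m, angles in rad, forces in N, time in s.
With the tool pointing down it reaches from about 0.325 to 0.775 m from the base axis. Payload 5.5 kg.
Tool frame: the origin (TCP) lies midway between the tips of the shut fingers; the grasp point (between the pads) lies 19 mm behind it; z points along the fingers, y is the line along which they close (so a half turn about z gives the same grasp; the last joint's range is limited). The gripper opens to 88 mm and grips with 3 to 60 N. Pads are 20 mm wide; open, the fingers measure 115 mm over their backs; the gripper's body (75 mm by 178 mm) begins 61 mm behind the grasp point.
Start: joints at [1.064, 0.091, 1.231, -0, 1.82, -0.057], TCP at [0.261, 0.54, 0.223] pointing down, gripper open.
Joint ranges: [-2.87, 2.87], [-0.86, 2.18], [0.17, 2.46], [-1.51, 4.65], [0.06, 2.69], [-2.65, 2.65]. Speed limits (rad/s): [2.57, 2.57, 3.01, 3.14, 3.14, 3.14].

INTERFACE

Orientations are given as a rotation vector (axis times angle).
In Python, from bench import bot gives the robot as it stands. The module is installed in compiled form; this text tells all that it offers.
- The arm moves only by the tool jog_arm, never from a script. Its argument "deltas" is a list of rows, each an object of numbers: "jaw": the opening, from 0 (shut) to 1 (fully open); "x", "y", "z": the shift along the tool's x, y, z in mm; "wx", "wy", "wz": the turn, a rotation vector about the tool's x, y, z in degrees. A call has 1 to 20 rows; each row is the pose to reach, as a shift and turn from the pose commanded when the call began, along the tool's axes at that moment; what a row does not reach only later rows make up. A row lasts 1/8 s, in which the tool goes at most 62.5 mm and 10.7 degrees, less where a joint would pass 70% of its speed; a pose out of reach is approached as far as the arm can. A call with a gripper value outside its range is refused whole. The fingers move at their own pace and stop on an object; the grip force is fixed at half the most. Time passes only in rows, so rows that repeat a pose let the fingers close. It gives the time, the measured TCP pose, the force, the opening and the grip force at its end, in the units of the state.
- bot.state(): the state, without advancing time (a new reading comes with each control period).
- bot.get_image(name): name is "scene" or "top" or "wrist"; returns a dict with "frame" (480x640x3 uint8, red, green, blue), "fx", "fy", "cx", "cy" (pixels), "distortion" ([k1, k2, p1, p2, k3] as OpenCV has them; the pictures are not rectified), "camera_from_world" (4x4, takes a point from world to camera coordinates). Camera axes: x right, y down, z forward; pixel columns grow to the right and rows downward; lengths in m; the calibration is good to about 2 mm. A picture is of the moment at which its call begins. There is no depth.
- bot.close_job(): hands the job in; it is judged then, once.
Trained networks look in the newest picture that a camera, given by its name, has taken for a name from the list of things; names that differ only in an ending like _2 or _b are one class to them, and where a whole thing is asked for, a point or a joint stands for the part that bears it (a point fixed in the world has none). Each returns a list of dicts, best first, with "confidence" (0 to 1); they miss things now and then, are a little off and sometimes report something else, mostly with a low value. They report only what shows in the picture. A call takes as long as a camera call.
- bot.spot_in(camera, name): "extent" ([left, top, right, bottom] in pixels, round what is visible of it).
The state is a dict: "clock": time; "joints": joint angles; "qvel": joint speeds; "effort": joint torques, N m; "position": TCP position; "orientation": TCP orientation; "contact_force": force on the tool from outside, world axes, zero at the start; "torque": the same for the moment, N m; "grip_width": finger opening in m; "grasp_force": force on a finger pad.
Only numpy, scipy, OpenCV 4.12 (cv2) and the standard library are available. Lean on these libraries where they do the work, as an engineer would, in place of code of your own. Each camera call takes 0.05 s, during which the arm holds its last target. There are 200 camera calls.

TASK

Fit the insert into the kitchen slicer: with shut fingertips press the loose steel insert plate down hard on its thumb pad, against the sprung lifter plate, and while it is down push it forward under the bridge and the leaf spring until it is fully home against the end stop and the lifter has sprung up again behind it. Do not grip or lift the insert, leave the things lying round the slicer alone, and finish with the hand clear.

Things in the scene. Friction and masses are not known exactly. Their poses are not given: they have to be found in the camera images.
- slicer: Flat grey kitchen slicer, fixed by suction feet; 350 mm long with its black handle, 104 mm wide. Origin on the worktop, on its middle line; x points along the channel towards the handle (the insert slides that way), z up. Bed of the channel 20 mm above the worktop; channel 84 mm wide between side rails that rise 12 mm above the bed.
- bridge (a point): Middle of the lower edge of the steel bridge bar across the channel, 52 mm ahead of the slicer's origin. The bar is 12 mm thick along x; its lower edge is 14 mm above the bed, so the 10 mm insert passes only when pressed down; with posts and screws it reaches 54 mm above the worktop. Axes as the slicer's.
- stop (a point): Foot of the end stop's face, on the bed, 122 mm ahead of the slicer's origin: a low cross wall, 14 mm high above the bed. With the insert's nose against it, the insert is home, its centre 60 mm before this point and its tail 2 mm ahead of the slicer's origin. Axes as the slicer's.
- insert_center (a point): Centre (half-way up) of the insert: a loose flat steel plate 120 mm long (x, sliding direction), 80 mm wide (y), 10 mm thick, 0.2 kg, lying in the channel on the raised lifter at the start, axes as the slicer's. At the start this point is 34 mm above the worktop; pressed down, or home, it is 25 mm above it.
- thumb_pad (a point): Where to press: on the insert's top face, on the middle line of its black ribbed pad (34 x 64 mm, tail end), 42 mm behind the insert's centre and 16 mm behind the rear face of the ledge. The ledge is a black cross rib, 50 mm wide, 6 mm thick, 8 mm high: fingertips standing on the pad push forward against it. Axes as the insert's.
- lifter (a joint): Sprung aluminium lifter plate (114 x 70 mm) in the bed, x = -115 to -1 mm of the slicer. 0 = up (top 9 mm above the bed), grows as it is pressed down, 0.0086 m = fully down, nearly flush with the bed. Pushes up with about 6 N when up, 12 N when down. When the insert's tail has passed it, it springs up behind the tail and locks the insert in.
- leaf (a joint): Leaf spring, 36 mm wide, hung under the bridge and sloping down towards the end stop. 0 = free (tip about 5 mm above the bed), grows as the tip is lifted, rad; about 0.15 to 0.3 when the insert is under it. It presses on the insert with about 5 N; the guides are smooth.
- onion_a: Onion, 75 mm, loose bystander beside the slicer. Origin at its underside.
- garlic_a: Garlic bulb, 56 mm, loose bystander beside the slicer. Origin at its underside.
- tin_small: Small tin, 57 mm across, 72 mm high, loose bystander beside the slicer. Origin at its underside.
- matchbox: Matchbox, 54x62x16 mm, loose bystander on the other side of the slicer. Origin at its underside.
- peeler: Vegetable peeler, 131x81x11 mm, loose bystander lying on the same side as the matchbox. Origin at its underside.

How it is judged:
By the outcome, as a careful person would: the job done as asked, in the order asked, and still so for the second after the job is handed in, with the robot touching nothing.
It also fails if it takes over 58 s, if anything falls off the work surface, if the arm or the gripper's body presses on something with over 40 N, if the wrist force passes 120 N, or if a joint passes its speed limit or range.

## Working session

There is one attempt and no reset: what is moved stays moved. The work goes in short steps, Python scripts to look and compute and a tool call to move; the robot and the scene stay as the last step left them, time stands still between calls to the robot, and variables do not carry over. Pictures are saved under pics/ and viewed, at most 13 in all, crops included, and the job is handed in when it is done.

Besides the shell and the picture viewer there is one more tool, called after "Emit:" as name(argument=value, ...), one argument or row to a line, values as JSON. jog_arm: Moves the arm, as the interface text tells. Its arguments: {"type":"object","properties":{"deltas":{"type":"array","items":{"type":"object","properties":{"jaw":{"type":"number"},"x":{"type":"number"},"y":{"type":"number"},"z":{"type":"number"},"wx":{"type":"number"},"wy":{"type":"number"},"wz":{"type":"number"}}}}},"required":["deltas"]}

```bash
mkdir -p pics
cat > h.py <<'E'
import numpy as np, cv2
from bench import bot
def und(im,uv):
    K=np.array([[im['fx'],0,im['cx']],[0,im['fy'],im['cy']],[0,0,1.]])
    return cv2.undistortPoints(np.array(uv,float).reshape(-1,1,2),K,np.array(im['distortion'],float)).reshape(-1,2)
def at_z(im,uv,z):
    T=np.array(im['camera_from_world']);R=T[:3,:3];c=-R.T@T[:3,3]
    d=np.c_[und(im,uv),np.ones(len(uv))]@R
    return c+d*((z-c[2])/d[:,2])[:,None]
def proj(im,P):
    T=np.array(im['camera_from_world']);K=np.array([[im['fx'],0,im['cx']],[0,im['fy'],im['cy']],[0,0,1.]])
    return cv2.projectPoints(np.array(P,float).reshape(-1,1,3),cv2.Rodrigues(T[:3,:3])[0],T[:3,3],K,np.array(im['distortion'],float))[0].reshape(-1,2)
E
python3 - <<'E'
from h import *
for c in ['top','scene']:
    im=bot.get_image(c); cv2.imwrite(f'pics/{c}0.png',im['frame'][:,:,::-1])
    for n in ['slicer','insert_center','thumb_pad','bridge','stop','lifter','onion_a','garlic_a','tin_small']:
        r=bot.spot_in(c,n)[:1]
        if r: print(c,n,np.round(r[0]['extent']),round(r[0]['confidence'],2))
print(bot.state())
E
```

```text
top slicer [206. 210. 396. 319.] 0.91
top thumb_pad [304. 239. 377. 306.] 0.7
top bridge [205. 212. 398. 319.] 0.64
top stop [264. 162. 294. 191.] 0.72
top lifter [369. 270. 386. 303.] 0.58
top onion_a [305. 178. 347. 215.] 0.69
top garlic_a [263. 159. 294. 192.] 0.78
top tin_small [354. 188. 390. 228.] 0.87
scene slicer [264. 190. 368. 324.] 0.88
scene insert_center [289. 244. 354. 304.] 0.96
scene thumb_pad [289. 243. 358. 304.] 0.84
scene bridge [262. 194. 367. 328.] 0.83
scene stop [261. 192. 371. 325.] 0.62
scene lifter [313. 294. 356. 314.] 0.76
scene onion_a [347. 213. 388. 248.] 0.87
scene garlic_a [331. 189. 360. 218.] 0.6
scene tin_small [374. 228. 408. 283.] 0.8
{'clock': 1.0, 'joints': array([ 1.06429626e+00,  9.11256079e-02,  1.23073643e+00, -1.24421604e-05,
        1.81980668e+00, -5.67245526e-02]), 'qvel': array([-0.00168132,  0.0009524 , -0.00049601, -0.00097243,  0.00087554,
        0.000824  ]), 'effort': array([ 2.61032066e-03, -4.46202672e+01, -4.06515849e+01,  7.00602704e-02,
        1.94604514e-02,  7.01374745e-06]), 'position': array([0.26087749, 0.54031925, 0.22259528]), 'orientation': array([-7.00568128e-01, -3.06247427e+00,  1.20042125e-04]), 'contact_force': array([-0.45174087, -0.72551595, -0.28644216]), 'torque': array([ 0.00250092, -0.03706984, -0.01848728]), 'grasp_force': 0.0, 'grip_width': 0.0881834699919576}
```

View pics/top0.png

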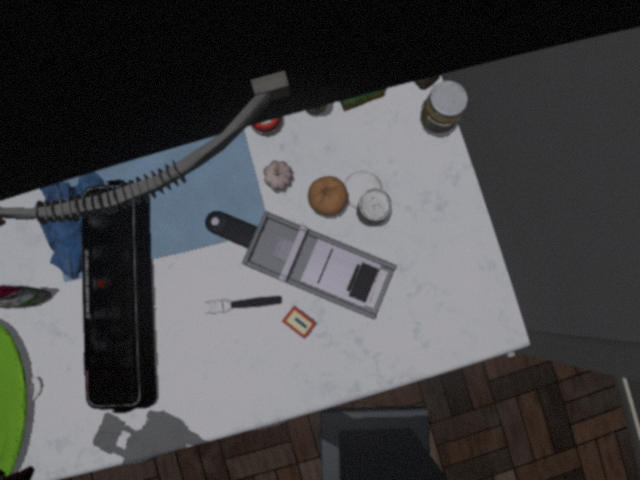

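View pics/scene0.png

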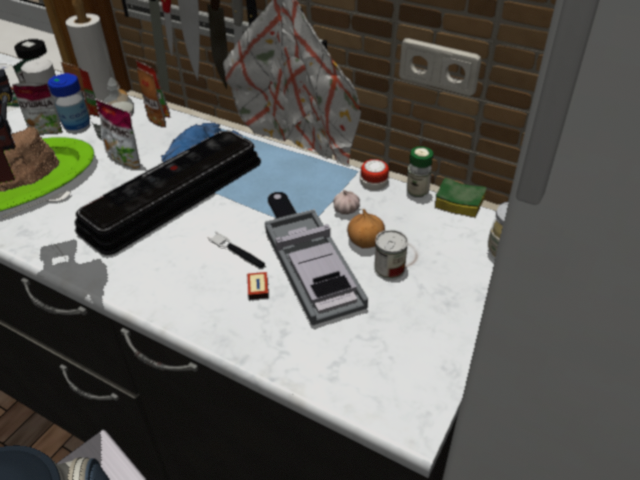

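Both pictures show the slicer: in the top view its tail end is at (385,292) and its handle tip at (213,220). The black pad is near (363,281), and the bridge runs from (304,230) to (284,278). I'll enlarge the crop for exact pixels.

Run:
```python
from h import *
im=cv2.imread('pics/top0.png'); cv2.imwrite('pics/topc.png',cv2.resize(im[200:325,200:400],(800,500),interpolation=cv2.INTER_CUBIC))
i=bot.get_image('top')
print(proj(i,[[0,0,0],[.5,0,0],[.5,.3,0]]), np.linalg.inv(i['camera_from_world'])[:3,3])
print(at_z(i,[[396,268],[376,317],[263,212],[244,261],[213,220],[363,281],[327,197],[374,206],[299,321],[280,299],[210,307]],0.02))
```

```text
[[419.55360688 588.39579112]
 [413.14214254 312.13347622]
 [247.85875375 315.57219134]] [0.51750849 0.16700328 0.91862133]
[[0.57959922 0.0314415  0.02      ]
 [0.49344882 0.07007895 0.02      ]
 [0.68621614 0.26884074 0.02      ]
 [0.5976867  0.30355882 0.02      ]
 [0.67350747 0.36018906 0.02      ]
 [0.55767384 0.09131139 0.02      ]
 [0.71148827 0.15213528 0.02      ]
 [0.69315237 0.06712829 0.02      ]
 [0.48930306 0.2064725  0.02      ]
 [0.52870282 0.23961077 0.02      ]
 [0.51651735 0.36489443 0.02      ]]
```

View pics/topc.png

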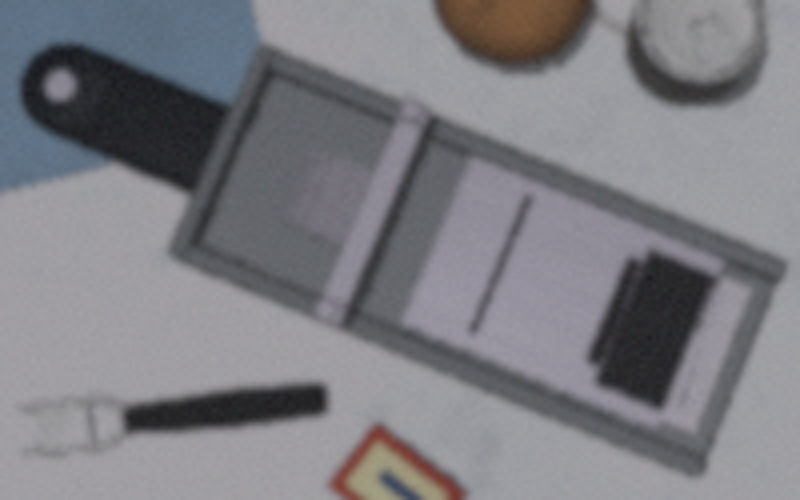

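The crop shows the insert with its nose edge from (470,155) to (405,325), pad corners at (652,250), (718,272), (662,408) and (597,382), and the ledge just ahead of the pad. The bridge bar runs from (412,108) to (330,312).

Run:
```python
from h import *
i=bot.get_image('top'); f=lambda p,z: at_z(i,np.array(p)/4.+200,z)[:,:2]
rail=f([[785,262],[698,473],[265,48],[175,252]],.032)
ins=f([[470,155],[405,325]],.039); pad=f([[652,250],[718,272],[662,408],[597,382]],.040)
br=f([[412,108],[330,312]],.054)
t=rail[:2].mean(0);h=rail[2:].mean(0);u=(h-t)/np.linalg.norm(h-t);n=np.array([-u[1],u[0]])
print('yaw',np.degrees(np.arctan2(u[1],u[0])),'len',np.linalg.norm(h-t),'w',np.linalg.norm(rail[0]-rail[1]),np.linalg.norm(rail[2]-rail[3]))
o=br.mean(0)-.052*u   # origin along u
o=t+n*0+u*((o-t)@u)
for k,p in dict(rail=rail,ins=ins,pad=pad,br=br).items(): print(k,np.round(1000*np.c_[(p-o)@u,(p-o)@n]).tolist(), p.mean(0))
print('origin',o,'u',u)
```

```text
yaw 66.15344052864272 len 0.24989748464843614 w 0.10045828548565064 0.0994058089722994
rail [[-124.0, -50.0], [-123.0, 50.0], [126.0, -50.0], [127.0, 50.0]] [0.58793873 0.16763566]
ins [[23.0, -40.0], [20.0, 40.0]] [0.59568162 0.18571747]
pad [[-67.0, -32.0], [-97.0, -34.0], [-97.0, 30.0], [-67.0, 31.0]] [0.55508793 0.09069947]
br [[53.0, -47.0], [51.0, 48.0]] [0.60798619 0.21383545]
origin [0.587276   0.16613634] u [0.40428867 0.91463144]
```

Emit:
jog_arm(
  deltas=[
    {"jaw": 0, "x": -40, "y": -24, "z": 0, "wz": 8},
    {"jaw": 0, "x": -80, "y": -48, "z": 0, "wz": 16},
    {"jaw": 0, "x": -120, "y": -72, "z": 0, "wz": 24},
    {"jaw": 0, "x": -160, "y": -96, "z": 0, "wz": 32},
    {"jaw": 0, "x": -200, "y": -120, "z": 0, "wz": 40},
    {"jaw": 0, "x": -240, "y": -144, "z": 0, "wz": 48},
    {"jaw": 0, "x": -280, "y": -168, "z": 0, "wz": 56},
    {"jaw": 0, "x": -320, "y": -192, "z": 0, "wz": 64},
    {"jaw": 0, "x": -360, "y": -216, "z": 0, "wz": 72},
    {"jaw": 0, "x": -400, "y": -240, "z": 0, "wz": 80},
    {"jaw": 0, "x": -440, "y": -264, "z": 40, "wz": 88},
    {"jaw": 0, "x": -459, "y": -276, "z": 80, "wz": 88},
    {"jaw": 0, "x": -459, "y": -276, "z": 120, "wz": 88},
    {"jaw": 0, "x": -459, "y": -276, "z": 120, "wz": 88},
  ],
)

```text
$.deltas[0]: bad value
```

Run:
```python
from h import *
i=bot.get_image('wrist'); s=bot.state(); print(s['clock'],s['position'],s['orientation'],s['contact_force'],s['joints'],s['grip_width'])
o=np.array([0.587276,0.16613634]);u=np.array([.40428867,.91463144]);n=np.array([-u[1],u[0]])
P=lambda a,b,z:np.r_[o+u*a+n*b,z]
f=i['frame'][:,:,::-1].copy()
pts=[P(a,b,z) for a,b,z in [(-.098,.04,.039),(-.098,-.04,.039),(.022,.04,.039),(.022,-.04,.039),(-.063,-.032,.04),(-.063,.032,.04),(-.064,-.025,.047),(-.064,.025,.047),(-.097,-.032,.04),(-.097,.032,.04)]]
for p in proj(i,pts): 
    if abs(p).max()<2000: cv2.circle(f,tuple(int(v) for v in p),3,(0,0,255),1)
cv2.imwrite('pics/w1.png',f)
```

```text
1.15 [0.26087652 0.5403232  0.22260391] [-7.00629800e-01 -3.06245575e+00  6.95906923e-05] [ 0.53215989  0.45435221 -0.63908787] [ 1.06429326e+00  9.11071245e-02  1.23074076e+00  1.02731946e-06
  1.81979117e+00 -5.66833309e-02] 0.08766749505942552
```

View pics/w1.png

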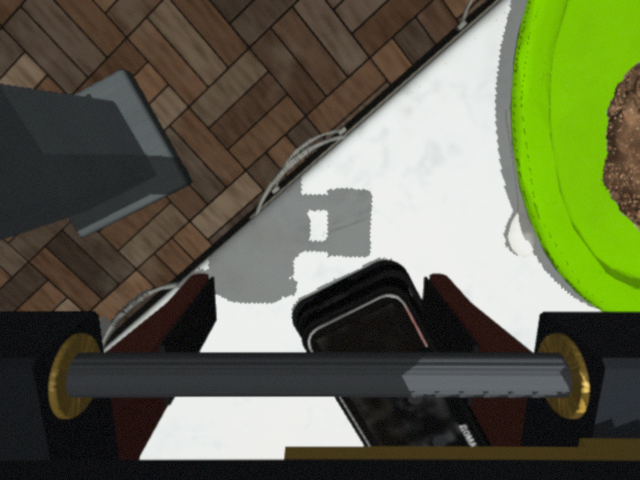

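The move was refused, so the arm is still at the start; the wrist view shows only the worktop, the open fingers and a black box. I'll retry with every key filled in.

Emit:
jog_arm(
  deltas=[
    {"jaw": 0.0, "x": -40, "y": -24, "z": 0, "wx": 0, "wy": 0, "wz": 8},
    {"jaw": 0.0, "x": -80, "y": -48, "z": 0, "wx": 0, "wy": 0, "wz": 16},
  ],
)

```text
clock: 1.4
position: [0.3123, 0.4616, 0.2224]
orientation: [1.125, 2.933, -0.0]
contact_force: [0.3, 0.4, -0.1]
grip_width: 0.0711
grasp_force: 0.0
```

Emit:
jog_arm(
  deltas=[
    {"jaw": 0.0, "x": -43, "y": -12, "z": 0, "wx": 0, "wy": 0, "wz": 8},
    {"jaw": 0.0, "x": -86, "y": -24, "z": 0, "wx": 0, "wy": 0, "wz": 16},
    {"jaw": 0.0, "x": -129, "y": -36, "z": 0, "wx": 0, "wy": 0, "wz": 24},
    {"jaw": 0.0, "x": -172, "y": -48, "z": 0, "wx": 0, "wy": 0, "wz": 32},
    {"jaw": 0.0, "x": -215, "y": -60, "z": 0, "wx": 0, "wy": 0, "wz": 40},
    {"jaw": 0.0, "x": -258, "y": -72, "z": 0, "wx": 0, "wy": 0, "wz": 48},
    {"jaw": 0.0, "x": -301, "y": -84, "z": 0, "wx": 0, "wy": 0, "wz": 56},
    {"jaw": 0.0, "x": -344, "y": -96, "z": 0, "wx": 0, "wy": 0, "wz": 64},
    {"jaw": 0.0, "x": -387, "y": -108, "z": 20, "wx": 0, "wy": 0, "wz": 72},
    {"jaw": 0.0, "x": -427.5, "y": -114.7, "z": 60, "wx": 0, "wy": 0, "wz": 72},
    {"jaw": 0.0, "x": -427.5, "y": -114.7, "z": 110, "wx": 0, "wy": 0, "wz": 72},
    {"jaw": 0.0, "x": -427.5, "y": -114.7, "z": 110, "wx": 0, "wy": 0, "wz": 72},
    {"jaw": 0.0, "x": -427.5, "y": -114.7, "z": 110, "wx": 0, "wy": 0, "wz": 72},
  ],
)

```text
clock: 3.02
position: [0.5551, 0.0924, 0.1149]
orientation: [2.63, 1.716, 0.003]
contact_force: [-0.0, -0.8, 0.1]
grip_width: 0.0005
grasp_force: 0.0
```

```bash
cat > w.py <<'E'
from h import *
import sys
i=bot.get_image('wrist'); s=bot.state(); print(s['clock'],s['position'],s['orientation'],s['contact_force'],s['joints'],s['grip_width'])
o=np.array([0.587276,0.16613634]);u=np.array([.40428867,.91463144]);n=np.array([-u[1],u[0]])
d=s['position'][:2]-o; print('tcp in slicer',d@u,d@n)
P=lambda a,b,z:np.r_[o+u*a+n*b,z]
f=i['frame'][:,:,::-1].copy()
pts=[P(a,b,z) for a,b,z in [(-.098,.04,.039),(-.098,-.04,.039),(.022,.04,.039),(.022,-.04,.039),(-.063,-.032,.04),(-.063,.032,.04),(-.064,-.025,.047),(-.064,.025,.047),(-.097,-.032,.04),(-.097,.032,.04)]]
for p in proj(i,pts): 
    if abs(p).max()<2000: cv2.circle(f,tuple(int(v) for v in p),3,(0,0,255),1)
cv2.imwrite(sys.argv[1],f)
E
python3 w.py pics/w2.png
```

```text
3.075 [0.55560378 0.09259741 0.11580877] [2.62906295 1.71623186 0.0060459 ] [-0.65814459  0.40332639 -0.04596469] [ 1.04721815e-01 -6.47326201e-03  1.51976758e+00  3.60849161e-05
  1.62398913e+00  5.18848899e-01] 0.00031218786765002584
tcp in slicer -0.0800657314830429 -0.0007625497449574657
```

View pics/w2.png

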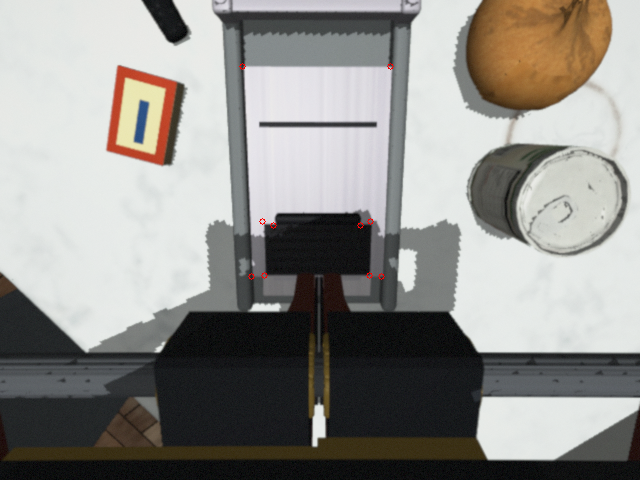

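The wrist view agrees with the predicted points: nose corners at (243,67) and (390,67), pad between y=224 and 275, ledge at y=218. The fingers are central over the pad, so I go down.

Emit:
jog_arm(
  deltas=[
    {"jaw": 0.0, "x": 0, "y": 0, "z": 35, "wx": 0, "wy": 0, "wz": 0},
    {"jaw": 0.0, "x": 0, "y": 0, "z": 65, "wx": 0, "wy": 0, "wz": 0},
    {"jaw": 0.0, "x": 0, "y": 0, "z": 71, "wx": 0, "wy": 0, "wz": 0},
    {"jaw": 0.0, "x": 0, "y": 0, "z": 74, "wx": 0, "wy": 0, "wz": 0},
    {"jaw": 0.0, "x": 0, "y": 0, "z": 77, "wx": 0, "wy": 0, "wz": 0},
    {"jaw": 0.0, "x": 0, "y": 0, "z": 77, "wx": 0, "wy": 0, "wz": 0},
  ],
)

```text
clock: 3.82
position: [0.5559, 0.0923, 0.0379]
orientation: [2.63, 1.716, 0.006]
contact_force: [-0.5, 1.3, 5.1]
grip_width: 0.0009
grasp_force: 2.3
```

Emit:
jog_arm(
  deltas=[
    {"jaw": 0.0, "x": 0, "y": 0, "z": 3, "wx": 0, "wy": 0, "wz": 0},
    {"jaw": 0.0, "x": 0, "y": 0, "z": 6, "wx": 0, "wy": 0, "wz": 0},
    {"jaw": 0.0, "x": 0, "y": 0, "z": 8, "wx": 0, "wy": 0, "wz": 0},
    {"jaw": 0.0, "x": 0, "y": 0, "z": 8, "wx": 0, "wy": 0, "wz": 0},
  ],
)

```text
clock: 4.32
position: [0.5559, 0.0923, 0.0307]
orientation: [2.63, 1.715, 0.006]
contact_force: [-2.0, -0.3, 10.1]
grip_width: 0.0006
grasp_force: 5.2
```

Emit:
jog_arm(
  deltas=[
    {"jaw": 0.0, "x": 0, "y": 0, "z": 1, "wx": 0, "wy": 0, "wz": 0},
    {"jaw": 0.0, "x": 0, "y": 0, "z": 2, "wx": 0, "wy": 0, "wz": 0},
    {"jaw": 0.0, "x": 0, "y": 0, "z": 2, "wx": 0, "wy": 0, "wz": 0},
  ],
)

```text
clock: 4.7
position: [0.5562, 0.0923, 0.0305]
orientation: [2.629, 1.715, 0.008]
contact_force: [-6.2, -1.1, 17.9]
grip_width: -0.0002
grasp_force: 9.2
```

Emit:
jog_arm(
  deltas=[
    {"jaw": 0.0, "x": 0, "y": 0, "z": 1, "wx": 0, "wy": 0, "wz": 0},
    {"jaw": 0.0, "x": 0, "y": 0, "z": 2, "wx": 0, "wy": 0, "wz": 0},
    {"jaw": 0.0, "x": 2, "y": 0, "z": 2, "wx": 0, "wy": 0, "wz": 0},
    {"jaw": 0.0, "x": 5, "y": 0, "z": 2, "wx": 0, "wy": 0, "wz": 0},
    {"jaw": 0.0, "x": 9, "y": 0, "z": 2, "wx": 0, "wy": 0, "wz": 0},
    {"jaw": 0.0, "x": 13, "y": 0, "z": 2, "wx": 0, "wy": 0, "wz": 0},
    {"jaw": 0.0, "x": 17, "y": 0, "z": 2, "wx": 0, "wy": 0, "wz": 0},
    {"jaw": 0.0, "x": 20, "y": 0, "z": 2, "wx": 0, "wy": 0, "wz": 0},
  ],
)

```text
clock: 5.7
position: [0.5647, 0.1089, 0.0305]
orientation: [2.627, 1.712, 0.006]
contact_force: [-10.8, -6.3, 26.2]
grip_width: 0.0006
grasp_force: 13.6
```

```bash
python3 w.py pics/w3.png
```

```text
5.75 [0.56482006 0.10924875 0.03052819] [2.62741838 1.71252019 0.00704946] [-8.79410974 -5.63833859 26.49069198] [ 0.13368456  0.0677778   1.59736023 -0.00290309  1.47010326  0.54950105] 0.0007505804343835778
tcp in slicer -0.06110986190680129 -0.002460102382404774
```

View pics/w3.png

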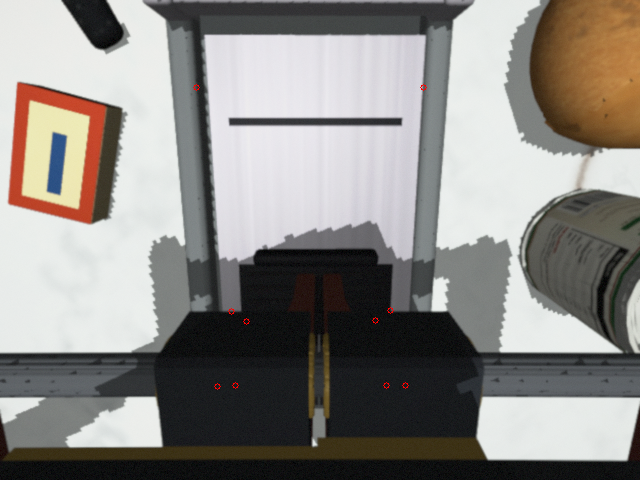

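The plate is down and moving, its nose now at y≈35 just before the bridge; it sits slightly to the right in the channel, so I add a 2 mm shift to the left.

Emit:
jog_arm(
  deltas=[
    {"jaw": 0.0, "x": 3, "y": -1, "z": 0, "wx": 0, "wy": 0, "wz": 0},
    {"jaw": 0.0, "x": 6, "y": -2, "z": 0, "wx": 0, "wy": 0, "wz": 0},
    {"jaw": 0.0, "x": 10, "y": -2, "z": 0, "wx": 0, "wy": 0, "wz": 0},
    {"jaw": 0.0, "x": 14, "y": -2, "z": 0, "wx": 0, "wy": 0, "wz": 0},
    {"jaw": 0.0, "x": 18, "y": -2, "z": 0, "wx": 0, "wy": 0, "wz": 0},
    {"jaw": 0.0, "x": 22, "y": -2, "z": 0, "wx": 0, "wy": 0, "wz": 0},
    {"jaw": 0.0, "x": 26, "y": -2, "z": 0, "wx": 0, "wy": 0, "wz": 0},
    {"jaw": 0.0, "x": 30, "y": -2, "z": 0, "wx": 0, "wy": 0, "wz": 0},
  ],
)

```text
clock: 6.75
position: [0.5762, 0.1362, 0.0305]
orientation: [2.626, 1.71, 0.009]
contact_force: [-4.9, -10.6, 23.7]
grip_width: 0.0008
grasp_force: 12.0
```

Emit:
jog_arm(
  deltas=[
    {"jaw": 0.0, "x": 4, "y": 0, "z": 0, "wx": 0, "wy": 0, "wz": 0},
    {"jaw": 0.0, "x": 8, "y": 0, "z": 0.5, "wx": 0, "wy": 0, "wz": 0},
    {"jaw": 0.0, "x": 12, "y": 0, "z": 0.5, "wx": 0, "wy": 0, "wz": 0},
    {"jaw": 0.0, "x": 16, "y": 0, "z": 0.5, "wx": 0, "wy": 0, "wz": 0},
    {"jaw": 0.0, "x": 20, "y": 0, "z": 0.5, "wx": 0, "wy": 0, "wz": 0},
    {"jaw": 0.0, "x": 24, "y": 0, "z": 0.5, "wx": 0, "wy": 0, "wz": 0},
    {"jaw": 0.0, "x": 28, "y": 0, "z": 0.5, "wx": 0, "wy": 0, "wz": 0},
    {"jaw": 0.0, "x": 30, "y": 0, "z": 0.5, "wx": 0, "wy": 0, "wz": 0},
  ],
)

```text
clock: 7.75
position: [0.5885, 0.164, 0.0303]
orientation: [2.626, 1.71, 0.01]
contact_force: [-4.6, -9.4, 24.0]
grip_width: 0.0006
grasp_force: 11.9
```

```bash
python3 w.py pics/w4.png
```

```text
7.8 [0.58853599 0.16418093 0.03029874] [2.62620446 1.71040562 0.01071343] [-4.12843415 -8.30709673 24.8337396 ] [ 0.21902193  0.15936758  1.49914391 -0.004646    1.47405056  0.63569114] 0.000346106409622603
tcp in slicer -0.0012790829272858006 -0.0019429782628428652
```

View pics/w4.png

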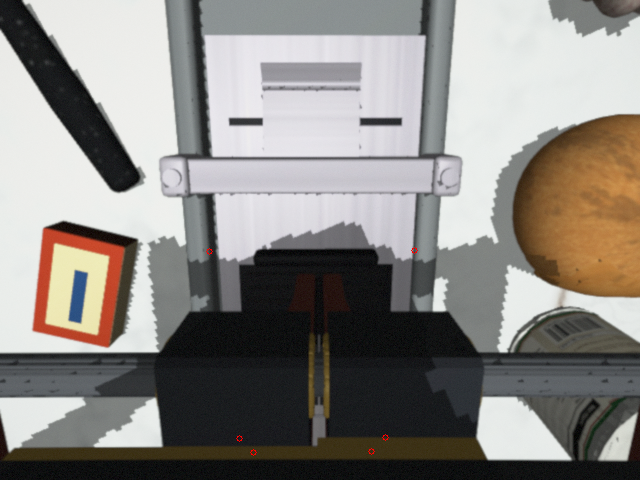

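The nose is past the bridge and under the leaf spring (tip at y≈65), and the plate has not slipped relative to the fingers. About 21 mm remain.

Emit:
jog_arm(
  deltas=[
    {"jaw": 0.0, "x": 4, "y": 0, "z": 0, "wx": 0, "wy": 0, "wz": 0},
    {"jaw": 0.0, "x": 8, "y": 0, "z": 0, "wx": 0, "wy": 0, "wz": 0},
    {"jaw": 0.0, "x": 12, "y": 0, "z": 0, "wx": 0, "wy": 0, "wz": 0},
    {"jaw": 0.0, "x": 16, "y": 0, "z": 0, "wx": 0, "wy": 0, "wz": 0},
    {"jaw": 0.0, "x": 19, "y": 0, "z": 0, "wx": 0, "wy": 0, "wz": 0},
    {"jaw": 0.0, "x": 22, "y": 0, "z": 0, "wx": 0, "wy": 0, "wz": 0},
    {"jaw": 0.0, "x": 22, "y": 0, "z": 0, "wx": 0, "wy": 0, "wz": 0},
  ],
)

```text
clock: 8.68
position: [0.597, 0.1837, 0.0302]
orientation: [2.626, 1.71, 0.009]
contact_force: [-5.6, -11.2, 24.3]
grip_width: 0.0
grasp_force: 12.0
```

Emit:
jog_arm(
  deltas=[
    {"jaw": 0.0, "x": 2, "y": 0, "z": 0, "wx": 0, "wy": 0, "wz": 0},
    {"jaw": 0.0, "x": 4, "y": 0, "z": 0, "wx": 0, "wy": 0, "wz": 0},
    {"jaw": 0.0, "x": 4, "y": 0, "z": 0, "wx": 0, "wy": 0, "wz": 0},
  ],
)

```text
clock: 9.05
position: [0.5982, 0.1856, 0.0302]
orientation: [2.626, 1.708, 0.004]
contact_force: [-6.9, -16.5, 26.5]
grip_width: 0.0003
grasp_force: 13.0
```

Emit:
jog_arm(
  deltas=[
    {"jaw": 0.0, "x": 2, "y": 0, "z": 0, "wx": 0, "wy": 0, "wz": 0},
    {"jaw": 0.0, "x": 4, "y": 0, "z": 0, "wx": 0, "wy": 0, "wz": 0},
    {"jaw": 0.0, "x": 4, "y": 0, "z": 0, "wx": 0, "wy": 0, "wz": 0},
  ],
)

```text
clock: 9.43
position: [0.5994, 0.188, 0.0302]
orientation: [2.625, 1.706, 0.001]
contact_force: [-9.3, -20.5, 28.4]
grip_width: 0.0003
grasp_force: 16.6
```

```bash
python3 w.py pics/w5.png
python3 - <<'E'
from h import *
cv2.imwrite('pics/s5.png',cv2.resize(bot.get_image('scene')['frame'][180:330,240:440,::-1],(800,600),interpolation=cv2.INTER_CUBIC))
E
```

```text
9.475 [0.59942003 0.18799334 0.03017307] [2.62542194e+00 1.70635695e+00 9.28716301e-04] [ -8.49389051 -19.65082472  27.8842027 ] [ 0.25514094  0.20924246  1.44328918 -0.00969697  1.48522526  0.67408668] 0.00015961181851718604
tcp in slicer 0.024900792893317737 -0.0022707713522109887
```

View pics/w5.png

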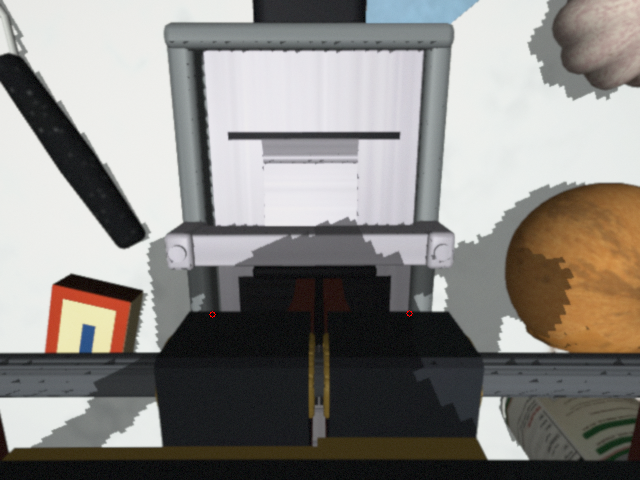

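The nose at y≈50 looks to be against the end stop, and the fingers have slipped about 5 mm towards the ledge. One more firm push to make sure.

Emit:
jog_arm(
  deltas=[
    {"jaw": 0.0, "x": 2, "y": 0, "z": 0, "wx": 0, "wy": 0, "wz": 0},
    {"jaw": 0.0, "x": 4, "y": 0, "z": 0, "wx": 0, "wy": 0, "wz": 0},
    {"jaw": 0.0, "x": 4, "y": 0, "z": 0, "wx": 0, "wy": 0, "wz": 0},
  ],
)

```text
clock: 9.9
position: [0.5995, 0.1882, 0.0302]
orientation: [2.624, 1.703, -0.01]
contact_force: [-17.1, -30.7, 32.6]
grip_width: 0.0003
grasp_force: 22.8
```

Firm contact: 35 N forward with no further motion. I ease off the push and then lift straight up.

Emit:
jog_arm(
  deltas=[
    {"jaw": 0.0, "x": -3, "y": 0, "z": 0, "wx": 0, "wy": 0, "wz": 0},
    {"jaw": 0.0, "x": -5, "y": 0, "z": -2, "wx": 0, "wy": 0, "wz": 0},
    {"jaw": 0.0, "x": -7, "y": 0, "z": -5, "wx": 0, "wy": 0, "wz": 0},
    {"jaw": 0.0, "x": -10, "y": 0, "z": -12, "wx": 0, "wy": 0, "wz": 0},
    {"jaw": 0.0, "x": -15, "y": 0, "z": -40, "wx": 0, "wy": 0, "wz": 0},
    {"jaw": 0.0, "x": -40, "y": 0, "z": -80, "wx": 0, "wy": 0, "wz": 0},
    {"jaw": 0.0, "x": -80, "y": 0, "z": -100, "wx": 0, "wy": 0, "wz": 0},
    {"jaw": 0.0, "x": -130, "y": 0, "z": -120, "wx": 0, "wy": 0, "wz": 0},
    {"jaw": 0.0, "x": -130, "y": 0, "z": -120, "wx": 0, "wy": 0, "wz": 0},
  ],
)

```text
clock: 11.02
position: [0.5463, 0.0763, 0.1458]
orientation: [2.632, 1.712, 0.005]
contact_force: [1.0, 0.3, -0.2]
grip_width: 0.0004
grasp_force: 0.0
```

```bash
python3 w.py pics/w6.png
python3 - <<'E'
from h import *
a=bot.get_image('scene')['frame'][180:330,240:440,::-1]
cv2.imwrite('pics/s6.png',cv2.resize(a,(800,600),interpolation=cv2.INTER_CUBIC))
E
```

```text
11.075 [0.54627411 0.07758908 0.1443958 ] [2.63232078 1.71387856 0.00332669] [-0.09906098  0.17192337 -0.51711964] [ 7.90622390e-02 -4.22925043e-02  1.50436979e+00  5.81638482e-04
  1.67741874e+00  4.95638439e-01] 0.0006707996033527877
tcp in slicer -0.09756470280166152 0.0017029616583164363
```

View pics/w6.png

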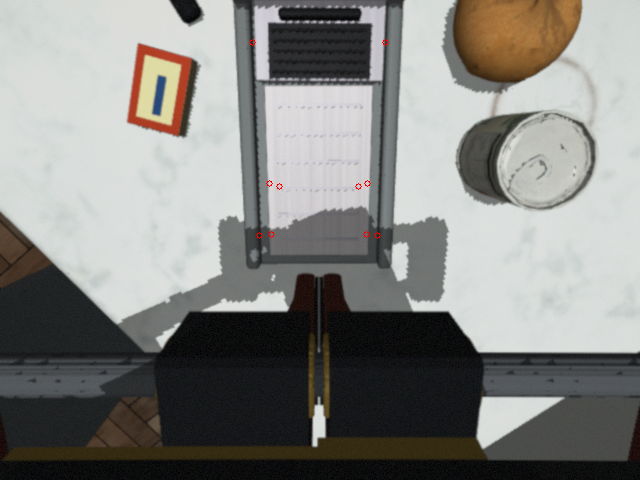

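View pics/s6.png

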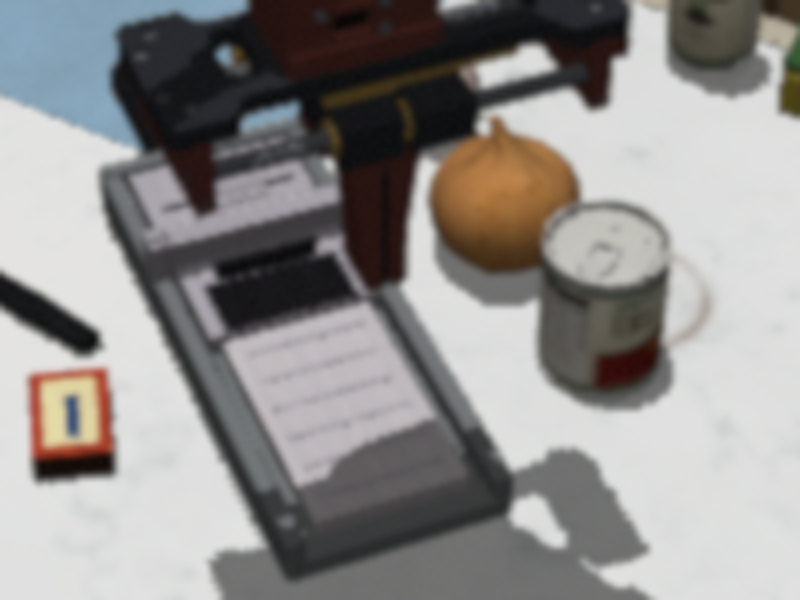

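The insert is home behind the bridge, with its tail at y≈80 in the wrist view, and the bystanders have not moved. To check that the lifter is up, I compare its projected edges with the picture.

Run:
```python
from h import *
i=bot.get_image('wrist')
o=np.array([0.587276,0.16613634]);u=np.array([.40428867,.91463144]);n=np.array([-u[1],u[0]])
P=lambda a,b,z:np.r_[o+u*a+n*b,z]
for z in (.029,.0204): print(z,proj(i,[P(a,b,z) for a in(-.001,-.115) for b in(.035,-.035)]).round(1).tolist())
print('tail',proj(i,[P(.002,b,.03) for b in(.04,-.04)]).round(1).tolist())
f=i['frame'][:,:,::-1]
cv2.imwrite('pics/w7.png',cv2.resize(f[60:270,240:400],(600,788),interpolation=cv2.INTER_CUBIC)[:600])
```

```text
0.029 [[266.0, 87.2], [376.2, 87.3], [271.2, 258.6], [370.3, 258.7]]
0.0204 [[267.7, 88.6], [374.4, 88.7], [272.5, 255.1], [368.8, 255.1]]
tail [[257.7, 82.0], [384.5, 82.1]]
```

View pics/w7.png

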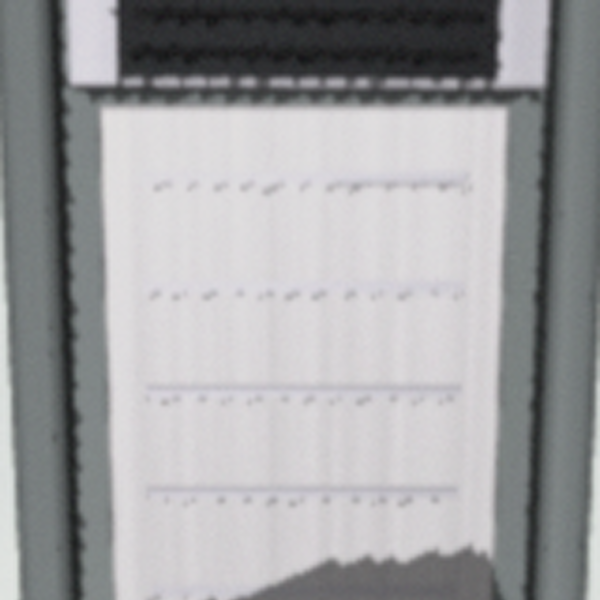

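The tail edge is clear of the lifter's front edge. The gap of about 5 px and edge width of about 109 px fit the raised lifter, and the hand is clear, so I hand in.

```bash
python3 -c "
from bench import bot
print(bot.close_job())"
```

```text
the job is handed in; nothing more can be done
None
```

I pressed the insert down and pushed it forward under the bridge and leaf spring to the end stop, where a 35 N push moved it no further. The pictures then showed its tail just ahead of the lifter, the lifter looking sprung up behind it (a small difference to measure), the bystanders apparently unmoved and the hand clear; the job is handed in, but no verdict came back.

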